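Set the inspection camera to its height mark and lock it

TASK

The inspection camera on the desk stand is too high: turn the handwheel on top anticlockwise until the pointer on its slide is at least 3 mm below the top edge of the index clip on the scale, then turn it back clockwise so that the pointer comes up level with that edge from below, the play in the worn screw taken up and the slide riding on the nut. Let go of the handle and push the end of the lock lever down until it nips firmly (about 14 N, never more than 25 N), and leave it locked. Leave the brooch, the lens cap and all the other things on the desk where they are.

Things in the scene. Friction and masses are not known exactly. Their poses are not given: they have to be found in the camera images.
- stand: Fixed camera stand: grey base plate 250 x 190 x 12 mm, top plate 205 to 219 mm above the desk on two steel guide rods, steel scale strip at one side. Origin on the desk under the screw axis; x points away from the camera (it hangs 108 mm out on the -x side), the lock lever sticks out on the +y side, the scale is on the -y side, z is up.
- wheel_axis (a point): Centre of the top face of the handwheel (disc 76 mm across, vertical axis, 240 mm above the desk). Anticlockwise from above lowers the camera slide, clockwise raises it, 8 mm a turn. The worn nut has 3.5 mm of play and the drive winds up 1 mm or so more under load, so after each reversal the slide stands still at first. It takes 2 to 4 N at the handle.
- handle: Black crank handle standing upright on the handwheel, 29 mm from the axis: a freely revolving cylinder 13 mm across and 36 mm tall, its foot 4 mm above the wheel's top face. Origin at the centre of its foot.
- handle_mid (a point): Centre of the crank handle at half its height, 22 mm above the wheel's top face.
- pointer (a point): Tip of the thin steel pointer (1.5 mm thick) on the camera slide, beside the scale strip; it goes up and down with the camera. It starts 6 to 14 mm above the index.
- index_top (a point): Top edge of the index clip (dark steel, 24 x 12 x 9 mm, brass screw) that is clamped on the scale strip: the height mark. It does not move.
- lug (a point): Underside of the slide's upper lug, on the screw axis. The slide rides on the nut when the nut's top bears against it. The slide is stiff (about 40 N) and stays where it is put.
- nut_top (a point): Centre of the top face of the brass nut (24 mm across, 36 mm tall) between the slide's two lugs. The handwheel drives the nut.
- lock: Lock lever on the camera slide; origin on its pivot, a level axis along the stand's x. It starts raised 27 to 35 degrees above level. Pushed down it swings stiffly (about 5 N, 8 N if fast), stays where it is left, and nips somewhere from 2 degrees above to 17 below level, different each time; from there the force rises about 2 N a mm. Let go, it springs back a little, still nipped.
- lock_tip (a point): Outer end of the lock lever, 96 mm from its pivot. The last 34 mm is a black grip 16 mm wide and 14 mm thick; the bar inside that is 10 mm wide and 9 mm thick.
- shoe: Brass shoe of the lock, 6 x 8 x 16 mm, out of sight inside the slide; the lever drives it against the guide rod. Pressing the lever with 9 N or more at 66 mm from the pivot leaves it bearing with over 12 N.
- brooch: Brooch on its card, 60 x 45 x 10 mm, on the bed under the camera. Leave it.
- lens_cap: Black lens cap, 30 mm across, 9 mm tall, on the base plate behind the column. Leave it.
- mug: White mug, 80 mm across, 92 mm tall. Leave it.
- tape: Roll of paper tape lying flat, 92 mm across, 25 mm tall. Leave it.
- bead_jar: Glass jar with a steel cap, 60 mm across, 75 mm tall. Leave it.
- pen: Black pen, 115 mm long, 12 mm across. Leave it.
- gift_box: Small cardboard box, 90 x 90 x 35 mm. Leave it.
- tweezers: Steel tweezers, 120 mm long. Leave them.

How it is judged:
By the outcome, as a careful person would: the job done as asked, in the order asked, and still so for the second after the job is handed in, with the robot touching nothing.
It also fails if it takes over 72 s, if anything falls off the work surface, if the arm or the gripper's body presses on something with over 40 N, if the wrist force passes 120 N, or if a joint passes its speed limit or range.

ROBOT

A 7-joint arm with a two-finger parallel gripper is mounted at the origin on the work surface. World frame = base frame: x ahead of the robot, y to its left, z up, the work surface at z = 0. Lengths are in mm, angles in rad, forces in N, time in s.
With the tool pointing down it reaches from about 375 to 925 mm from the base axis. Payload 3.1 kg.
Tool frame: the origin (TCP) lies midway between the tips of the shut fingers; the grasp point (between the pads) lies 19 mm behind it (arm.grip_point_offset is the distance from the TCP to the grasp point, in mm); z points along the fingers, y is the line along which they close (so a half turn about z gives the same grasp; the last joint's range is limited). The gripper opens to 85 mm and grips with 20 to 120 N. Pads are 22 mm wide; open, the fingers measure 114 mm over their backs; the gripper's body (76 mm by 85 mm) begins 54 mm behind the grasp point. The pads swing forward as they close: fully open they stand 13 mm farther back than shut.
Start: joints at [-1.397, 0.383, 0.044, 1.598, -0.018, 1.161, -0.05], TCP at [174.48, 626.147, 231.269] pointing down, gripper open.
Joint ranges: [-2.61, 2.61], [-0.41, 2.15], [-1.48, 1.57], [0, 2.5], [-1.57, 4.71], [0.05, 1.97], [-2.85, 2.85]. Speed limits (rad/s): [2.79, 2.79, 3.14, 3.14, 3.14, 3.14, 3.14].

INTERFACE

Orientations are given as a rotation vector (axis times angle).
In Python, from station import arm, read_camera, camera_params, job gives the robot as it stands.
- The arm moves only by the shell command python3 -m crank 'ROWS' [FORCE]. ROWS is JSON, a list of rows, each a list of 7 numbers: the turn, a rotation vector about the world's x, y, z in rad, then the shift along the world's x, y, z in m, then the opening, from 0 (shut) to 1 (fully open). A call has 1 to 8 rows; each row shifts and turns the commanded pose from where the row before left it; what a row does not reach is not made up. A row lasts 1/8 s, in which the tool goes at most 62.5 mm and 10.7 degrees, less where a joint would pass 70% of its speed; a pose out of reach is approached as far as the arm can. A call with a gripper value outside its range is refused whole. The fingers move at their own pace and stop on an object; FORCE is the grip in N (left out, the last holds). Time passes only in rows, so rows that do not move let the fingers close. It gives the time, the measured TCP pose, the force, the opening and the grip force at its end, in the units of the state.
- arm.sense(): the state, without advancing time (a new reading comes with each control period).
- read_camera(name): name is "scene" or "top" or "wrist"; returns the picture (480x640x3 uint8, blue, green, red); there is no depth.
- camera_params(name): a dict with "fovy" (degrees; the focal length in pixels is half the picture's height over the tangent of half this angle, whatever the lens; pixels are square), "cx", "cy" (the principal point, pixels), "pose" (4x4, takes a point from camera to world coordinates). Camera axes: x right, y down, z forward; pixel columns grow to the right and rows downward; lengths in mm; the calibration is good to about 2 mm. A picture is of the moment at which its call begins: read the wrist's pose just before it. camera_params takes no time and is no camera call; for the wrist camera it gives the pose at the moment of the call.
- job.finish_job(): hands the job in; it is judged then, once.
The state is a dict: "t": time; "q": joint angles; "dq": joint speeds; "tau": joint torques, N m; "ee_pos": TCP position; "eef_rot": TCP orientation; "ft_force": force on the tool from outside, world axes, zero at the start; "ft_torque": the same for the moment, N m; "grip_width": finger opening in mm; "grasp_force": force on a finger pad.
Only numpy, scipy, OpenCV 4.12 (cv2) and the standard library are available. Lean on these libraries where they do the work, as an engineer would, in place of code of your own. Each camera call takes 0.05 s, during which the arm holds its last target. There are 200 camera calls.

## Working session

There is one attempt and no reset: what is moved stays moved. The work goes in short steps, Python scripts to look and compute and a shell command to move; the robot and the scene stay as the last step left them, time stands still between calls to the robot, and variables do not carry over. Pictures are saved under pics/ and viewed, at most 10 in all, crops included, and the job is handed in when it is done.

```bash
ls; mkdir -p pics; python3 - <<'E'
from station import arm, read_camera, camera_params
import cv2,numpy as np
s=arm.sense();print(s['t'],s['ee_pos'],s['eef_rot'],s['grip_width'],arm.grip_point_offset)
for n in ("scene","top","wrist"):
    p=camera_params(n);print(n,p['fovy'],p['cx'],p['cy'],np.round(p['pose'],3).tolist())
    cv2.imwrite(f"pics/{n}0.png",read_camera(n))
E
```

```text
pics
0.0 [174.20897261 625.2140298  229.85895832] [-0.42544992 -3.11239603  0.00418322] 85.5342475576686 18.700000000000003
scene 56.118314772078925 323.85244738612016 239.580004045619 [[0.624, 0.535, -0.569, 1130.346], [0.781, -0.427, 0.455, -441.61], [0.001, -0.729, -0.685, 871.276], [0.0, 0.0, 0.0, 1.0]]
top 56.07820558254009 316.8836720722022 244.44014200491245 [[-0.006, -0.999, 0.039, 473.79], [-1.0, 0.006, 0.001, 25.353], [-0.002, -0.039, -0.999, 1239.041], [0.0, 0.0, 0.0, 1.0]]
wrist 63.1575643024449 325.20951419653966 243.08248024549437 [[0.268, 0.928, 0.259, 109.165], [0.963, -0.258, -0.075, 644.647], [-0.002, 0.27, -0.963, 372.69], [0.0, 0.0, 0.0, 1.0]]
```

View pics/scene0.png

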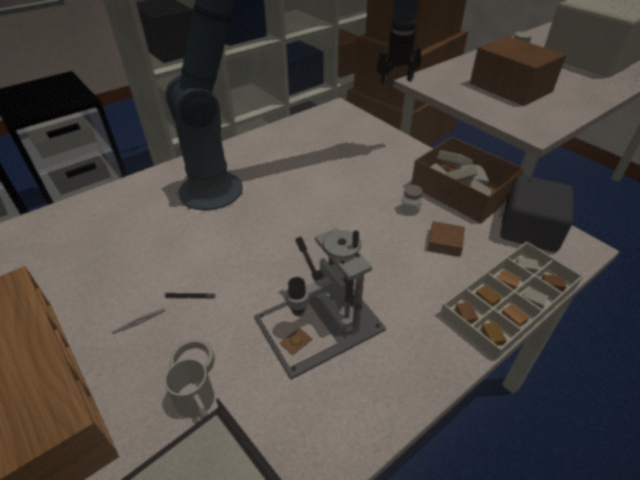

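View pics/top0.png

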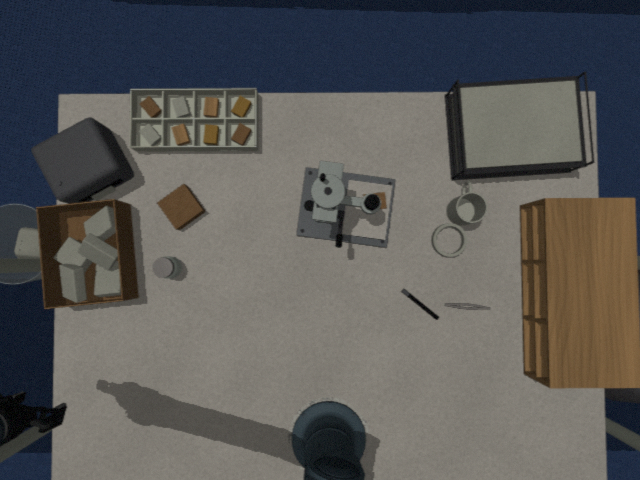

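The scene view shows the stand at about (320,290) with the wheel at (342,243), the handle at (355,238), the lever grip at (300,243), and the scale side facing the scene camera. In the top view the wheel is at (328,191), the handle at (323,177), and the lever grip at (339,240). The inspection camera is to the right, so stand x ≈ world −(−y) (left in the picture, +y).

```bash
cat > h.py <<'E'
import numpy as np,cv2
from station import arm, read_camera, camera_params
def ray(p,uv):
    f=240/np.tan(np.radians(p['fovy'])/2);P=np.array(p['pose'])
    d=P[:3,:3]@np.array([(uv[0]-p['cx'])/f,(uv[1]-p['cy'])/f,1.]);return P[:3,3],d/np.linalg.norm(d)
def onz(p,uv,z):
    o,d=ray(p,uv);return o+d*(z-o[2])/d[2]
def tri(rs):
    A=sum(np.eye(3)-np.outer(d,d) for o,d in rs);b=sum((np.eye(3)-np.outer(d,d))@o for o,d in rs)
    x=np.linalg.solve(A,b);return x,[float(np.linalg.norm(np.cross(x-o,d))) for o,d in rs]
def proj(p,X):
    f=240/np.tan(np.radians(p['fovy'])/2);P=np.array(p['pose'])
    c=P[:3,:3].T@(np.array(X)-P[:3,3]);return np.array([p['cx']+f*c[0]/c[2],p['cy']+f*c[1]/c[2]])
E
python3 - <<'E'
from h import *
t=cv2.imread('pics/top0.png');s=cv2.imread('pics/scene0.png')
a=cv2.resize(s[220:360,240:400],None,fx=3.75,fy=3.75,interpolation=cv2.INTER_CUBIC)[:525,:600]
b=cv2.resize(t[150:255,290:400],None,fx=3.75,fy=3.75,interpolation=cv2.INTER_CUBIC)
b=cv2.resize(b,(200,200*b.shape[0]//b.shape[1]))
b=cv2.resize(t[155:255,300:350],(200,400),interpolation=cv2.INTER_CUBIC)
im=np.zeros((525,800,3),np.uint8);im[:,:600]=a;im[:400,600:]=b
cv2.imwrite('pics/c1.png',np.clip(im*1.5,0,255).astype(np.uint8))
pt,ps=camera_params('top'),camera_params('scene')
print('wheel',onz(pt,(328,191),240),onz(ps,(342,243),240))
print('wheel tri',tri([ray(pt,(328,191)),ray(ps,(342,243))]))
print('lever tip top z?',tri([ray(pt,(339,246)),ray(ps,(298,239))]))
E
```

```text
wheel [631.52892835   1.22135491 240.        ] [636.3456416    0.92447915 240.        ]
wheel tri (array([632.9104812 ,   2.200814  , 236.55589606]), [1.3490710369902132, 1.3490710369899757])
lever tip top z? (array([512.00424562, -23.98216155, 174.59094145]), [1.737790296587378, 1.7377902965874485])
```

View pics/c1.png

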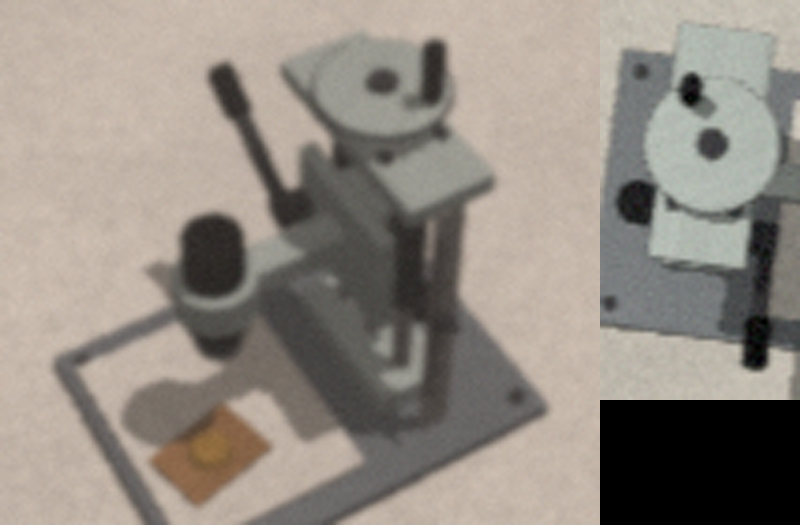

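The crop shows the wheel hub at (383,80) and the handle at (433,70). The lever is raised with its grip at (222,85), and the scale strip hangs under the near (+x) end of the top plate, at around (410,270). I'll bring the wrist camera round to look at the scale, travelling high.

```bash
python3 -m crank '[[0,0,-0.175,0.02,-0.03,0.045,0.3],[0,0,-0.175,0.03,-0.034,0.045,0.3],[0,0,-0.175,0.03,-0.034,0.045,0.3],[0,0,-0.175,0.03,-0.034,0.035,0.3],[0,0,-0.175,0.03,-0.034,0,0.3],[0,0,-0.175,0.03,-0.034,0,0.3],[0,0,-0.175,0.03,-0.034,0,0.3],[0,0,-0.175,0.03,-0.034,0,0.3]]'
python3 -m crank '[[0,0,-0.175,0.03,-0.034,0,0.3],[0,0,-0.175,0.03,-0.034,0,0.3],[0,0,-0.175,0.03,-0.034,0,0.3],[0,0,-0.175,0.03,-0.034,0,0.3],[0,0,-0.175,0.03,-0.034,0,0.3],[0,0,-0.175,0.03,-0.034,0,0.3],[0,0,-0.175,0.03,-0.034,0,0.3],[0,0,-0.175,0.03,-0.034,0,0.3]]'
```

```text
t: 1.15
ee_pos: [403.8, 358.2, 399.0]
eef_rot: [-2.337, -2.1, 0.001]
ft_force: [0.7, -0.2, -0.1]
grip_width: 25.3
grasp_force: 0.0
t: 2.15
ee_pos: [643.8, 86.8, 398.9]
eef_rot: [-3.14, -0.102, 0.001]
ft_force: [0.8, 0.1, -0.2]
grip_width: 25.8
grasp_force: 0.0
```

```bash
python3 -m crank '[[0,0,-0.175,0.03,-0.037,0,0.3],[0,0,-0.175,0.03,-0.037,0,0.3],[0,0,-0.175,0.03,-0.037,0,0.3],[0,0,-0.175,0.03,-0.037,0,0.3],[0.084,0.112,0,0,0,-0.02,0.3],[0.084,0.112,0,0,0,-0.03,0.3],[0.084,0.112,0,0,0,-0.04,0.3],[0.084,0.112,0,0,0,-0.04,0.3]]'
python3 -m crank '[[0.084,0.112,0,0,0,-0.04,0.3],[0,0,0,0,0,0,0.3]]'
python3 - <<'E'
from h import *
p=camera_params('wrist');print(np.round(p['pose'],2).tolist(),arm.sense()['q'])
cv2.imwrite('pics/w1.png',read_camera('wrist'))
E
```

```text
t: 3.15
ee_pos: [756.9, -63.3, 270.4]
eef_rot: [-2.775, 0.922, 0.721]
ft_force: [-0.3, -0.8, -1.5]
grip_width: 25.4
grasp_force: 0.0
t: 3.4
ee_pos: [749.1, -55.7, 241.3]
eef_rot: [-2.729, 0.895, 0.825]
ft_force: [-0.1, -0.1, 0.4]
grip_width: 25.4
grasp_force: 0.0
[[-0.59, -0.52, -0.62, 860.35], [-0.81, 0.4, 0.43, -132.6], [0.02, 0.75, -0.66, 323.34], [0.0, 0.0, 0.0, 1.0]] [ 0.07926339  0.97451135  0.12278882  0.73165964 -0.3504265   1.9655748
 -2.07654422]
```

View pics/w1.png

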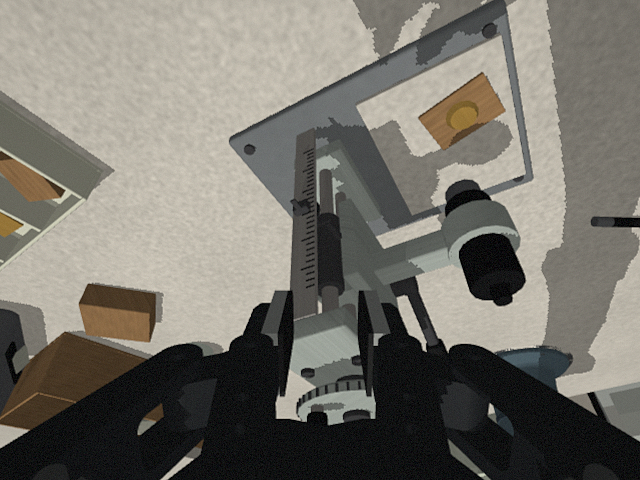

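The wrist view is upside down: down in the picture is up in the world. The scale strip with its graduations is at x≈305, y 130–310. A small dark item, either the clip or the pointer, is near (300,205), and the dark slide or rod is at (328,250). I'll enlarge that area.

```bash
python3 - <<'E'
from h import *
im=cv2.imread('pics/w1.png')[130:310,270:370]
im=cv2.resize(im,None,fx=3.3,fy=3.3,interpolation=cv2.INTER_CUBIC)
im2=cv2.imread('pics/w1.png')[185:245,280:350];im2=cv2.resize(im2,None,fx=6.6,fy=6.6,interpolation=cv2.INTER_CUBIC)
o=np.zeros((594,800,3),np.uint8);o[:im.shape[0],:im.shape[1]]=im;o[:im2.shape[0],335:335+im2.shape[1]]=im2
cv2.imwrite('pics/w1c.png',np.clip(o*1.6,0,255).astype(np.uint8))
E
```

```text
(no output)
```

View pics/w1c.png

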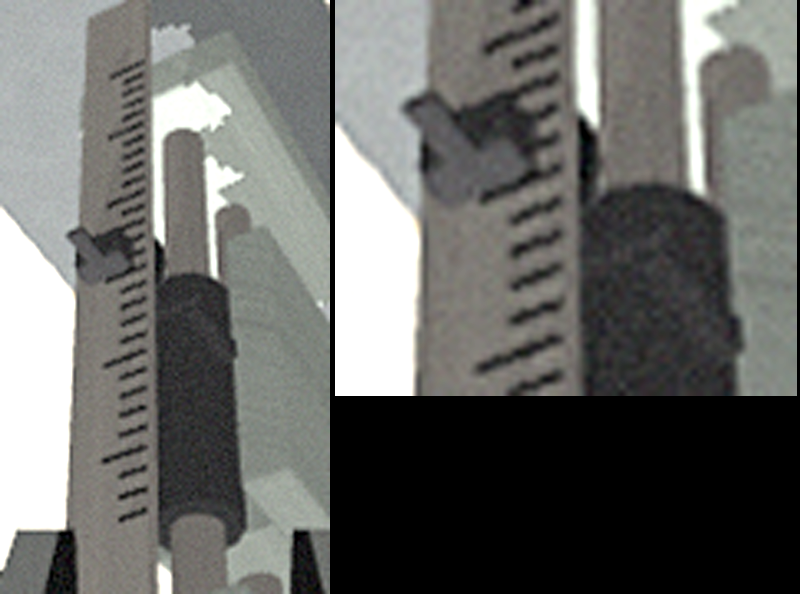

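The grey piece at zoom (470,150) lies in front of the strip and casts a shadow on it. Dark edges stick out on both sides of the strip, so the clip and pointer overlap from this steep angle. I need a lower view, more from the −y side.

```bash
python3 -m crank '[[0,0,-0.145,0,-0.03,0,0.3],[0,0,-0.145,0,-0.02,0,0.3],[0,0,-0.145,-0.01,0,-0.01,0.3],[0,0,-0.145,-0.01,0,-0.02,0.3],[0.14,0.05,0,-0.01,0,-0.02,0.3],[0.14,0.05,0,0,0,-0.005,0.3],[0,0,0,0,0,0,0.3]]'
python3 - <<'E'
from h import *
p=camera_params('wrist');print(np.round(p['pose'],2).tolist(),np.round(arm.sense()['q'],2))
w=read_camera('wrist');cv2.imwrite('pics/w2.png',w)
a=cv2.rotate(w,cv2.ROTATE_180)
print(proj(p,(690,0,130)))
o=np.zeros((480,800,3),np.uint8);o[:240,:320]=cv2.resize(a,None,fx=.5,fy=.5)
c=cv2.resize(a[60:300,200:440],(480,480),interpolation=cv2.INTER_CUBIC);o[:,320:]=c
cv2.imwrite('pics/w2c.png',np.clip(o*1.5,0,255).astype(np.uint8))
E
```

```text
t: 4.32
ee_pos: [719.0, -113.3, 187.7]
eef_rot: [-2.055, 1.438, 0.966]
ft_force: [0.5, -0.3, -1.2]
grip_width: 25.4
grasp_force: 0.0
[[-0.93, -0.13, -0.33, 775.02], [-0.36, 0.41, 0.84, -254.7], [0.03, 0.9, -0.43, 229.37], [0.0, 0.0, 0.0, 1.0]] [ 0.3   0.97  0.11  0.97 -0.69  1.84 -2.37]
[305.99791499 276.81795345]
```

View pics/w2c.png

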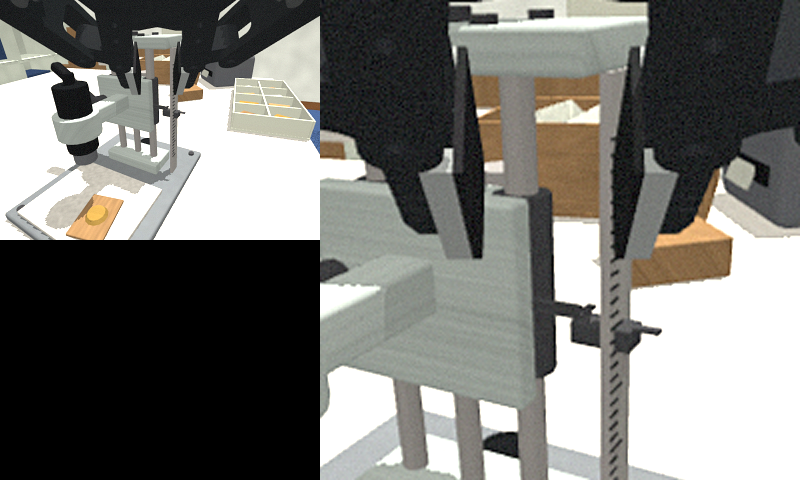

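The low view is clear. The pointer runs from the black sleeve to its tip at crop (593,310), left of the strip. The clip is at crop (572–640, 318–347), with its screw to the right at (652,330). I'll bring the camera nearly level with the clip, where depth error hardly matters.

```bash
python3 -m crank '[[0,0,0,0,0,-0.05,0.3],[0,0,0,0,0.01,-0.045,0.3],[0,0,0,0,0.02,0,0.3],[0,0,0,0,0,0,0.3]]'
python3 - <<'E'
from h import *
import pickle
p=camera_params('wrist');print(np.round(p['pose'],3).tolist(),np.round(arm.sense()['q'],2))
w=read_camera('wrist');cv2.imwrite('pics/w3.png',w);pickle.dump(p,open('w3.pkl','wb'))
a=cv2.rotate(w,cv2.ROTATE_180)
u,v=proj(p,(690,-5,120));print(u,v);u=int(639-u);v=int(479-v)
x0,y0=max(u-65,0),max(v-60,0);print(x0,y0)
c=cv2.resize(a[y0:y0+95,x0:x0+130],None,fx=6,fy=6,interpolation=cv2.INTER_CUBIC)
cv2.imwrite('pics/w3c.png',np.clip(c*1.5,0,255).astype(np.uint8))
E
```

```text
t: 4.88
ee_pos: [723.1, -73.4, 102.2]
eef_rot: [-2.062, 1.414, 0.96]
ft_force: [-0.2, 0.7, 0.8]
grip_width: 25.6
grasp_force: 0.0
[[-0.93, -0.143, -0.337, 780.153], [-0.366, 0.398, 0.841, -214.567], [0.014, 0.906, -0.422, 143.353], [0.0, 0.0, 0.0, 1.0]] [ 0.26  1.03  0.09  1.03 -0.69  1.71 -2.31]
337.520306399669 378.4552550092584
236 40
```

View pics/w3c.png

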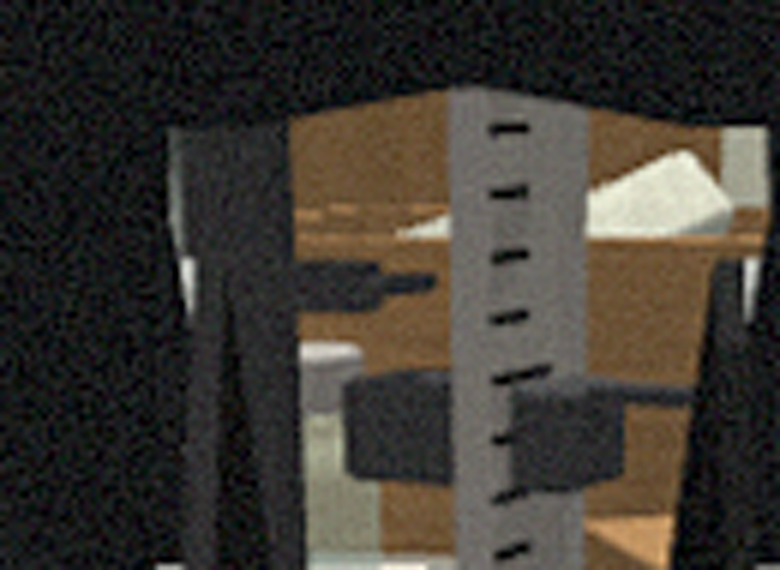

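This view is nearly level. The pointer tip is at (433,281) and the clip's top edge at y≈375. The scale ticks are about 63 zoom px apart, likely 5 mm, so the pointer is about 7.5 mm above the edge, which fits the given range. Next I'll compute the heights and locate the wheel axis, handle and lever.

```bash
python3 - <<'E'
from h import *
import pickle
p=pickle.load(open('w3.pkl','rb'))
def w3(x,y): return (639-(236+x/6),479-(40+y/6))
def onx(p,uv,x):
    o,d=ray(p,uv);return o+d*(x-o[0])/d[0]
for n,xy in dict(tip=(432,281),cl=(440,374),t1=(510,193),t2=(510,256),t3=(510,318)).items(): print(n,onx(p,w3(*xy),685).round(1))
# index from w2 too (rot crop offset 200,60 scale 2)
pt,ps=camera_params('top'),camera_params('scene')
t=cv2.imread('pics/top0.png').astype(int);s=cv2.imread('pics/scene0.png').astype(int)
def blobs(im,x0,y0,x1,y1,th,k):
    m=(im.max(2)<th)[y0:y1,x0:x1].astype(np.uint8)
    n,l,st,c=cv2.connectedComponentsWithStats(m)
    for i in range(1,n):
        if st[i,4]>k: print(st[i]+[x0,y0,0,0,0],(c[i]+[x0,y0]).round(1))
print('top');blobs(t,305,165,350,250,75,12)
print('scene');blobs(s,290,220,375,280,75,12)
E
```

```text
tip [685.   17.1 125.5]
cl [685.   18.7 116.4]
t1 [685.   39.5 132.7]
t2 [685.   39.4 126.4]
t3 [685.   39.2 120.1]
top
[308 171   5   4  18] [309.8 172.5]
[319 173   9  10  51] [322.7 177.6]
[325 187   7   8  47] [327.8 190.4]
[344 187   6  12  27] [345.9 193.2]
[305 200   9  12  96] [308.9 205.2]
[315 203  35  45 546] [337.8 225.6]
scene
[348 231  11  18 117] [354.6 239.6]
[ 296  237   75   43 1021] [329.8 264.8]
[338 238   8   7  46] [341.5 241.3]
[290 277  13   3  27] [296.3 278.3]
```

```bash
python3 - <<'E'
from h import *
pt,ps=camera_params('top'),camera_params('scene')
h=tri([ray(pt,(322.5,177.3)),ray(ps,(354.6,239.6))]);w=tri([ray(pt,(327.9,190.5)),ray(ps,(341.6,241.5))])
print('handle',h,'\nhub',w,'\nd',h[0]-w[0],np.hypot(*(h[0]-w[0])[:2]))
print(onz(pt,(322.5,177.3),262),onz(pt,(327.9,190.5),242))
for g in [((339,241),(299,243)),((339,246),(297.5,238))]: print('lev',tri([ray(pt,g[0]),ray(ps,g[1])]))
E
```

```text
handle (array([658.95285084,  13.64182664, 258.60233189]), [0.18815220824317436, 0.18815220824308582]) 
hub (array([632.88120419,   1.94845855, 240.96941581]), [0.6203171459904695, 0.6203171459904585]) 
d [26.07164665 11.69336809 17.63291608] 28.573862472043576
[658.19196351  13.53626387 262.        ] [632.33276393   1.48396148 242.        ]
lev (array([522.61598932, -26.17607874, 171.39006222]), [0.6368598104979823, 0.6368598104980293])
lev (array([511.59186054, -24.27521338, 177.57368149]), [1.2045972725309295, 1.2045972725309888])
```

```bash
python3 - <<'E'
from h import *
from scipy.spatial.transform import Rotation as R
s=arm.sense();r=R.from_rotvec(s['eef_rot']);z=r.as_matrix()[:,2];print(s['ee_pos'],'toolz',z,'y',r.as_matrix()[:,1])
ax=np.cross(z,[0,0,-1]);a=np.arcsin(np.linalg.norm(ax));v=ax/np.linalg.norm(ax)*a
print('turn',v,a,'after y',(R.from_rotvec(v)*r).as_matrix()[:,1])
E
```

```text
[723.30518029 -75.4437301  102.4301127 ] toolz [-0.28494866  0.70190477 -0.65278936] y [-0.93098523 -0.3647823   0.0141555 ]
turn [-0.79641015 -0.32331452 -0.        ] 0.859535573805345 after y [-9.33425705e-01 -3.58770753e-01  9.70819968e-17]
```

```bash
python3 -m crank '[[0,0,0,0,0,0.05,0.5],[0,0,0,0,0,0.05,0.5],[0,0,0,0,0,0.055,0.5],[-0.16,-0.065,0,0,0,0.055,0.5],[-0.16,-0.065,0,-0.01,0.015,0,0.5],[-0.16,-0.065,0,-0.015,0.02,0,0.5],[-0.16,-0.065,0,-0.02,0.027,0,0.5],[-0.156,-0.063,0,-0.02,0.027,0,0.5]]' 20
python3 -m crank '[[0,0,0,0,0,0,0.5]]'
```

```text
t: 5.92
ee_pos: [656.7, 11.3, 313.3]
eef_rot: [-2.576, 1.787, -0.011]
ft_force: [0.7, 0.8, -0.3]
grip_width: 42.3
grasp_force: 0.0
t: 6.05
ee_pos: [653.6, 23.2, 311.5]
eef_rot: [-2.589, 1.762, 0.008]
ft_force: [-0.5, 0.6, 0.3]
grip_width: 42.6
grasp_force: 0.0
```

```bash
python3 -m crank '[[0,0,0,0.005,-0.0096,-0.01,0.5],[0,0,0,0,0,0,0.5]]'; python3 - <<'E'
from h import *
s=arm.sense();print(s['ee_pos'],s['eef_rot'])
p=camera_params('wrist');w=read_camera('wrist')
print('handle px',proj(p,(658.5,13.6,262)),proj(p,(658.5,13.6,280)),'hub',proj(p,(632.5,1.8,241)))
cv2.imwrite('pics/w4.png',w)
u,v=proj(p,(658.5,13.6,280)).astype(int)
m=(w.max(2)<60);print(u,v)
n,l,st,c=cv2.connectedComponentsWithStats(m.astype(np.uint8))
for i in range(1,n):
    if st[i,4]>40: print(st[i],c[i].round(1))
E
```

```text
t: 6.3
ee_pos: [661.1, -4.2, 297.5]
eef_rot: [2.575, -1.798, -0.004]
ft_force: [0.3, -0.3, 0.0]
grip_width: 42.8
grasp_force: 0.0
[661.11808923  -4.15707987 297.46659842] [ 2.57508611 -1.79833309 -0.00412701]
handle px [319.35475357 311.67202878] [318.86210164 329.12518874] hub [371.69679772 291.23746471]
318 329
[351  24  10  11  70] [355.6  29. ]
[ 404   87   64   58 2891] [435.9 116.4]
[620  90  20  20  96] [626.6 101.3]
[485 105  11  11  85] [490.7 110.4]
[291 182  24  16  84] [301.8 189.5]
[261 188  15  13  46] [267.7 192. ]
[ 397  203  136   87 2584] [466.  246.8]
[324 222  18  17 169] [330.7 228.9]
[    0   279   640   201 63615] [322.9 417. ]
[ 300  290   27   53 1187] [313.3 316.7]
[121 318  34  26 147] [138.7 328.9]
```

```bash
python3 -m crank '[[0,0,0,0,0,0,0.5],[0,0,0,0,0,0,0.5]]'; python3 - <<'E'
from h import *
p=camera_params('wrist');w=read_camera('wrist');s=arm.sense();print(s['ee_pos'],s['dq'].round(3) if hasattr(s['dq'],'round') else s['dq'])
print('pred handle',proj(p,(658.5,13.6,262)),'hub',proj(p,(632.5,1.8,241)))
n,l,st,c=cv2.connectedComponentsWithStats((w.max(2)<60).astype(np.uint8))
for i in range(1,n):
    if 100<st[i,4]<3000: print(st[i],c[i].round(1),onz(p,c[i],262).round(1))
E
```

```text
t: 6.6
ee_pos: [661.0, 0.4, 296.9]
eef_rot: [-2.58, 1.791, 0.007]
ft_force: [-0.0, -0.3, 0.1]
grip_width: 42.4
grasp_force: 0.0
[660.88453994   0.82411857 296.88265124] [-0.01  -0.002 -0.003  0.002  0.001 -0.     0.   ]
pred handle [322.06217509 303.9968305 ] hub [374.58942163 284.30493403]
[ 407   80   65   59 2965] [439.6 109.7] [642.7 -89.4 262. ]
[ 400  198  136   87 2618] [468.5 241.9] [604.8 -40.4 262. ]
[326 215  18  16 163] [333.4 221.5] [668.1 -27.4 262. ]
[ 302  283   28   52 1174] [316.  308.9] [660.4  17.1 262. ]
[119 312  35  27 133] [137.5 323.1] [741.5  55.6 262. ]
```

```bash
python3 -m crank '[[0,0,0,-0.001,0.008,-0.005,0.5],[0,0,0,-0.0005,0.0065,-0.01,0.5],[0,0,0,0,0,-0.015,0.5],[0,0,0,0,0,-0.016,0.5],[0,0,0,0,0,0,0.5]]' 
python3 - <<'E'
from h import *
p=camera_params('wrist');w=read_camera('wrist');s=arm.sense();print(s['ee_pos'],s['q'].round(2) if hasattr(s['q'],'round') else s['q'])
g=w.max(2)
u,v=proj(p,(632.5,1.8,241)).astype(int);print('hub pred',u,v)
n,l,st,c=cv2.connectedComponentsWithStats((g<100).astype(np.uint8))
for i in range(1,n):
    if 100<st[i,4]<8000 and abs(c[i][0]-u)<100 and abs(c[i][1]-v)<100: print(st[i],c[i].round(1),onz(p,c[i],241).round(1))
E
```

```text
t: 7.28
ee_pos: [657.4, 15.6, 248.0]
eef_rot: [2.58, -1.788, -0.013]
ft_force: [0.1, -0.8, 0.5]
grip_width: 42.9
grasp_force: 0.0
[658.27063852  15.53868916 249.45832342] [-0.28  0.39  0.26  1.56 -0.11  1.21 -2.79]
hub pred 395 293
[472 255  52  33 194] [492.2 270. ] [599.5 -21.5 241. ]
[ 299  291   40   77 2496] [318.7 329.9] [656.3  28.4 241. ]
```

```bash
python3 -m crank '[[0,0,0.17,0.0005,0,0.001,0.4],[0,0,0.17,0,0,0,0.35],[0,0,0.17,0,0,0,0.3],[0,0,0,0,0,0,0.1],[0,0,0,0,0,0,0],[0,0,0,0,0,0,0],[0,0,0,0,0,0,0]]' 30
python3 -c "
from h import *
s=arm.sense();print(s['ee_pos'],s['q'],s['grasp_force'],s['ft_force'])"
```

```text
t: 8.2
ee_pos: [660.1, 15.4, 253.0]
eef_rot: [2.949, -1.081, -0.005]
ft_force: [-1.4, -1.2, 4.0]
grip_width: 11.9
grasp_force: 29.6
[660.10519584  15.38765394 252.95866337] [-0.21971478  0.38925414  0.17527482  1.55074079 -0.07161521  1.21080622
 -2.30549317] 29.596732556819916 [-1.38559777 -1.15484431  4.02800176]
```

```bash
python3 -c "
import numpy as np
a=np.radians(26+30*np.arange(13));P=29*np.c_[np.cos(a),np.sin(a)];print(np.round(np.diff(P,axis=0),1).tolist())"
```

```text
[[-9.8, 11.3], [-14.2, 4.9], [-14.7, -2.9], [-11.3, -9.8], [-4.9, -14.2], [2.9, -14.7], [9.8, -11.3], [14.2, -4.9], [14.7, 2.9], [11.3, 9.8], [4.9, 14.2], [-2.9, 14.7]]
```

```bash
python3 -m crank '[[0,0,0,-0.0098,0.0113,0,0],[0,0,0,-0.0142,0.0049,0,0],[0,0,0,-0.0147,-0.0029,0,0],[0,0,0,-0.0113,-0.0098,0,0],[0,0,0,0,0,0,0]]'
python3 -m crank '[[0,0,0,-0.0049,-0.0142,0,0],[0,0,0,0.0029,-0.0147,0,0],[0,0,0,0.0098,-0.0113,0,0],[0,0,0,0.0142,-0.0049,0,0],[0,0,0,0,0,0,0]]'
```

```text
t: 8.82
ee_pos: [608.3, 17.5, 252.9]
eef_rot: [2.947, -1.083, -0.009]
ft_force: [-0.8, -1.6, 5.9]
grip_width: 11.8
grasp_force: 30.3
t: 9.45
ee_pos: [632.0, -25.6, 252.9]
eef_rot: [-2.949, 1.081, 0.008]
ft_force: [-0.1, 0.2, 6.9]
grip_width: 11.7
grasp_force: 30.4
```

```bash
python3 -m crank '[[0,0,0,0.0147,0.0029,0,0],[0,0,0,0.0113,0.0098,0,0],[0,0,0,0.0049,0.0142,0,0],[0,0,0,-0.0029,0.0147,0,0],[0,0,0,-0.0098,0.0113,0,0],[0,0,0,-0.0142,0.0049,0,0],[0,0,0,-0.0147,-0.0029,0,0],[0,0,0,-0.0113,-0.0098,0,0]]'
python3 -m crank '[[0,0,0,-0.0049,-0.0142,0,0],[0,0,0,0.0029,-0.0147,0,0],[0,0,0,0.0098,-0.0113,0,0],[0,0,0,0.0142,-0.0049,0,0],[0,0,0,0.0147,0.0029,0,0],[0,0,0,0.0113,0.0098,0,0],[0,0,0,0.0049,0.0142,0,0],[0,0,0,-0.0029,0.0147,0,0]]'
python3 -m crank '[[0,0,0,-0.0098,0.0113,0,0],[0,0,0,-0.0142,0.0049,0,0],[0,0,0,0,0,0,0]]'
```

```text
t: 10.45
ee_pos: [610.0, 20.4, 252.9]
eef_rot: [-2.949, 1.077, 0.003]
ft_force: [6.2, -0.5, 3.4]
grip_width: 11.9
grasp_force: 30.3
t: 11.45
ee_pos: [661.6, 10.8, 252.9]
eef_rot: [2.945, -1.086, 0.003]
ft_force: [5.5, -2.3, 4.2]
grip_width: 11.8
grasp_force: 30.3
t: 11.82
ee_pos: [633.8, 32.4, 252.8]
eef_rot: [2.95, -1.08, -0.012]
ft_force: [0.7, 1.5, 7.0]
grip_width: 11.5
grasp_force: 30.6
```

```bash
python3 -m crank '[[0,0,0,0,0,0,0.4],[0,0,0,0,0,0,0.4],[0,0,0,0,0,0.03,0.4],[0,0,-0.17,0,0,0.03,0.4],[0,0,-0.17,0.02,-0.03,0,0.4],[0,0,-0.17,0.025,-0.03,0,0.4],[0.148,0.06,0,0.025,-0.03,0,0.4],[0.148,0.06,0,0.02,-0.03,0,0.4]]'
python3 -m crank '[[0.148,0.06,0,0,-0.01,-0.02,0.3],[0.148,0.06,0,0,0,-0.045,0.3],[0.148,0.06,0,0,0,-0.05,0.3],[0.148,0.06,0,0,0,-0.05,0.3],[0,0,0,0,0.01,-0.04,0.3],[0,0,0,0,0.01,0,0.3],[0,0,0,0,0,0,0.3]]'
cat > look.py <<'E'
from h import *
import pickle,sys
n=sys.argv[1]
p=camera_params('wrist');w=read_camera('wrist');print(np.round(p['pose'],3)[:3,3],arm.sense()['ee_pos'].tolist(),np.round(arm.sense()['q'],2))
pickle.dump((p,w),open(n+'.pkl','wb'));a=cv2.rotate(w,cv2.ROTATE_180);cv2.imwrite(f'pics/{n}.png',a)
u,v=proj(p,(705,-13,124));u=639-u;v=479-v;print('clip expected rot',u,v)
x0,y0=int(max(u-60,0)),int(max(v-55,0));print('crop0',x0,y0)
c=cv2.resize(a[y0:y0+95,x0:x0+130],None,fx=6,fy=6,interpolation=cv2.INTER_CUBIC)
cv2.imwrite(f'pics/{n}c.png',np.clip(c*1.5,0,255).astype(np.uint8))
E
python3 look.py v1
```

```text
t: 12.82
ee_pos: [725.6, -86.8, 311.5]
eef_rot: [-2.415, 1.667, 0.412]
ft_force: [1.5, 0.3, -0.3]
grip_width: 34.1
grasp_force: 0.0
t: 13.7
ee_pos: [726.7, -75.6, 110.2]
eef_rot: [-1.983, 1.366, 1.052]
ft_force: [0.1, -0.0, 0.9]
grip_width: 25.6
grasp_force: 0.0
[ 784.839 -219.987  135.601] [727.5321803339991, -76.60248720466254, 111.7171281139814] [ 0.28  1.09  0.09  0.96 -0.75  1.81 -2.32]
clip expected rot 316.76338303961046 122.48159820584976
crop0 256 67
```

View pics/v1c.png

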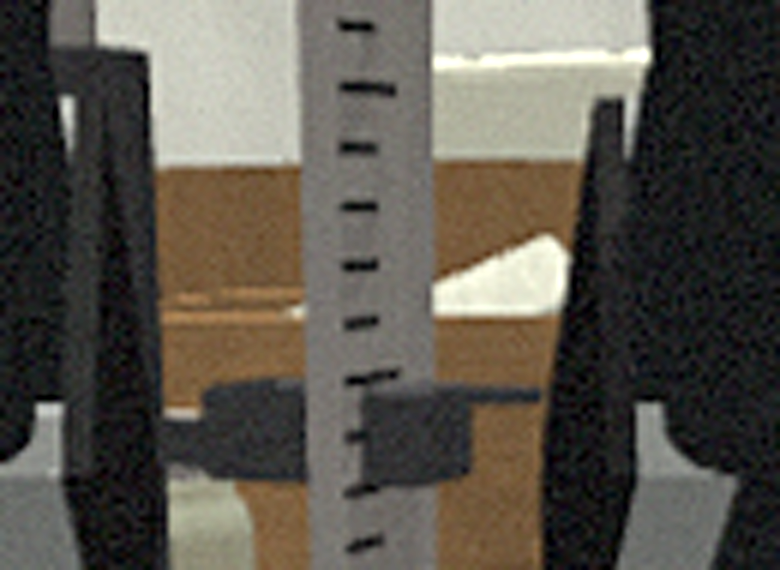

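The clip's top edge is at y≈380. The pointer arm at (180,440) is now about 57 px, or 4.9 mm, below it (57.5 px per 5 mm tick), so the first part is done. About 9.8 mm of clockwise turning (1.2 turns) remains. I'll go back to the handle.

```bash
python3 -m crank '[[0,0,0,0,-0.01,0.05,0.5],[0,0,0,0,-0.01,0.05,0.5],[0,0,0,0,0,0.05,0.5],[-0.148,-0.06,0,0,0,0.05,0.5],[-0.148,-0.06,0,-0.01,0.015,0,0.5],[-0.148,-0.06,0,-0.02,0.028,0,0.5],[-0.148,-0.06,0,-0.02,0.028,0,0.5],[-0.148,-0.06,0,-0.02,0.028,0,0.5]]'
python3 -m crank '[[-0.148,-0.06,0,-0.015,0.02,0,0.5],[0,0,0.17,-0.009,0.01,0,0.5],[0,0,0.17,0,0,0,0.5],[0,0,0.17,0,0,0,0.5],[0,0,0,0,0,0,0.5],[0,0,0,0,0,0,0.5]]'
```

```text
t: 14.75
ee_pos: [656.2, 2.1, 314.2]
eef_rot: [-2.502, 1.731, 0.191]
ft_force: [-0.1, 0.7, 0.3]
grip_width: 42.7
grasp_force: 0.0
t: 15.5
ee_pos: [632.1, 31.0, 309.9]
eef_rot: [-2.947, 1.083, 0.001]
ft_force: [0.2, 0.1, -0.1]
grip_width: 42.8
grasp_force: 0.0
```

```bash
python3 -m crank '[[0,0,0,0.0015,0.0014,-0.02,0.5],[0,0,0,0,0,-0.02,0.5],[0,0,0,0,0,-0.016,0.4],[0,0,0,0,0,0,0.2],[0,0,0,0,0,0,0],[0,0,0,0,0,0,0],[0,0,0,0,0,0,0]]'
python3 -c "
import numpy as np
a=np.radians(86-30*np.arange(13));P=29*np.c_[np.cos(a),np.sin(a)];print(np.round(np.diff(P,axis=0),1).tolist())"
```

```text
t: 16.38
ee_pos: [632.4, 34.7, 248.8]
eef_rot: [-2.95, 1.077, 0.012]
ft_force: [3.6, 5.0, -11.7]
grip_width: 12.0
grasp_force: 29.8
[[14.2, -4.9], [9.8, -11.3], [2.9, -14.7], [-4.9, -14.2], [-11.3, -9.8], [-14.7, -2.9], [-14.2, 4.9], [-9.8, 11.3], [-2.9, 14.7], [4.9, 14.2], [11.3, 9.8], [14.7, 2.9]]
```

```bash
python3 -m crank '[[0,0,0,0.0014,-0.002,0.002,0],[0,0,0,0.0142,-0.0049,0,0],[0,0,0,0.0098,-0.0113,0,0],[0,0,0,0.0029,-0.0147,0,0],[0,0,0,-0.0049,-0.0142,0,0],[0,0,0,-0.0113,-0.0098,0,0],[0,0,0,-0.0147,-0.0029,0,0],[0,0,0,-0.0142,0.0049,0,0]]'
python3 -m crank '[[0,0,0,-0.0098,0.0113,0,0],[0,0,0,-0.0029,0.0147,0,0],[0,0,0,0.0049,0.0142,0,0],[0,0,0,0.0113,0.0098,0,0],[0,0,0,0.0147,0.0029,0,0],[0,0,0,0.0142,-0.0049,0,0],[0,0,0,0,0,0,0],[0,0,0,0,0,0,0]]'
```

```text
t: 17.38
ee_pos: [614.4, -18.6, 249.0]
eef_rot: [-2.948, 1.076, 0.015]
ft_force: [9.4, 10.0, -24.8]
grip_width: 11.7
grasp_force: 29.2
t: 18.38
ee_pos: [647.4, 29.2, 249.1]
eef_rot: [-2.949, 1.076, 0.016]
ft_force: [3.1, 5.9, -23.2]
grip_width: 11.8
grasp_force: 30.2
```

```bash
python3 -m crank '[[0,0,0,0,0,-0.003,0.4],[0,0,0,0,0,0,0.4],[0,0,0,0,0,0.033,0.4],[0,0,-0.17,0,0,0.03,0.4],[0,0,-0.17,0.02,-0.026,0,0.4],[0,0,-0.17,0.02,-0.03,0,0.4],[0.148,0.06,0,0.02,-0.03,0,0.4],[0.148,0.06,0,0.02,-0.03,0,0.5]]'
python3 -m crank '[[0.148,0.06,0,0,-0.01,-0.02,0.6],[0.148,0.06,0,0,0,-0.045,0.6],[0.148,0.06,0,0,0,-0.05,0.6],[0.148,0.06,0,0,0,-0.05,0.6],[0,0,0,0,0.01,-0.045,0.6],[0,0,0,0,0.01,0,0.6],[0,0,0,0,0,0,0.6],[0,0,0,0,0,0,0.6]]'
python3 look.py v2
```

```text
t: 19.38
ee_pos: [730.9, -91.1, 319.3]
eef_rot: [-2.415, 1.666, 0.394]
ft_force: [1.3, -0.3, -0.5]
grip_width: 42.3
grasp_force: 0.0
t: 20.38
ee_pos: [731.6, -80.7, 109.4]
eef_rot: [-1.988, 1.368, 1.042]
ft_force: [0.1, -0.2, 0.7]
grip_width: 51.4
grasp_force: 0.0
[ 789.393 -225.064  136.077] [731.1995471819733, -81.01433812453416, 108.62121856879519] [ 0.31  1.1   0.04  0.94 -0.72  1.8  -2.34]
clip expected rot 311.73130016237894 119.61022725996054
crop0 251 64
```

View pics/v2c.png

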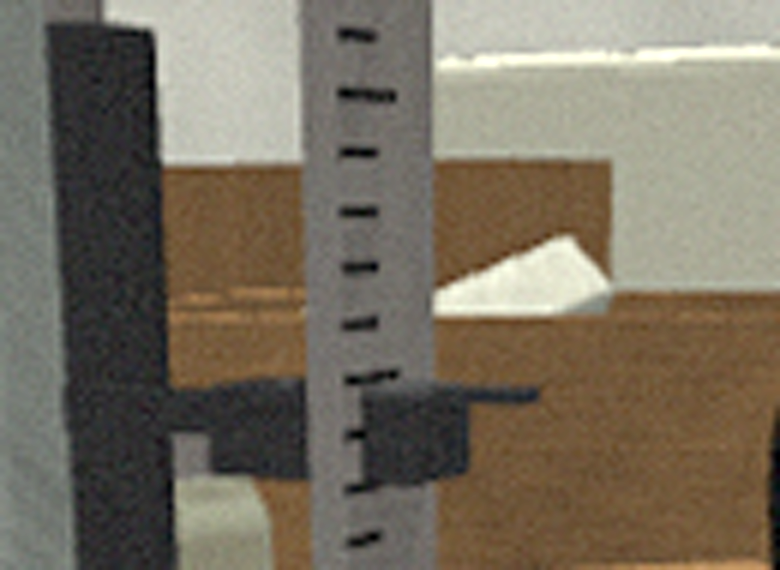

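The clip's top edge is at y≈378 and the pointer arm is centred at y≈410, so the tip is at about 406. The pointer has risen to about 2.5 mm below the edge, riding up on the nut. I'll go back to the handle and turn it about 100° more.

```bash
python3 -m crank '[[0,0,0,0,-0.01,0.05,0.5],[0,0,0,0,-0.01,0.05,0.5],[0,0,0,0,0,0.05,0.5],[-0.148,-0.06,0,0,0,0.05,0.5],[-0.148,-0.06,0,-0.01,0.02,0,0.5],[-0.148,-0.06,0,-0.018,0.028,0,0.5],[-0.148,-0.06,0,-0.018,0.028,0,0.5],[-0.148,-0.06,0,-0.018,0.028,0,0.5]]'
python3 -m crank '[[-0.148,-0.06,0,-0.012,0.02,0,0.5],[0,0,0.17,-0.006,0.006,0,0.5],[0,0,0.17,0,0,0,0.5],[0,0,0.17,0,0,0,0.5],[0,0,0,0,0,0,0.5],[0,0,0,0,0,0,0.5]]'
python3 - <<'E'
from h import *
p=camera_params('wrist');w=read_camera('wrist')
n,l,st,c=cv2.connectedComponentsWithStats((w.max(2)<60).astype(np.uint8))
for i in range(1,n):
    if 300<st[i,4]<3000: print(st[i],c[i].round(1),onz(p,c[i],262).round(1))
E
```

```text
t: 21.42
ee_pos: [664.9, 4.1, 307.8]
eef_rot: [-2.503, 1.733, 0.195]
ft_force: [1.4, 1.3, 0.4]
grip_width: 42.7
grasp_force: 0.0
t: 22.18
ee_pos: [646.9, 29.3, 304.7]
eef_rot: [-2.948, 1.084, 0.004]
ft_force: [-0.4, -1.4, -0.1]
grip_width: 42.5
grasp_force: 0.0
[ 458  112   65   53 2722] [490.6 138. ] [649.  -70.7 262. ]
[ 82 169  24  44 349] [ 94.1 191.1] [750.6  86.4 262. ]
[362 235  32  31 793] [377.1 249.8] [640.7   2.1 262. ]
[ 443  241   51   78 1293] [467.9 286.7] [595.3 -21.  262. ]
[ 313  255   27   46 1025] [326.2 277.7] [645.8  30.8 262. ]
```

```bash
python3 -m crank '[[0,0,0,-0.001,0,-0.02,0.5],[0,0,0,0,0,-0.02,0.5],[0,0,0,0,0,-0.013,0.4],[0,0,0,0,0,0,0.2],[0,0,0,0,0,0,0],[0,0,0,0,0,0,0],[0,0,0,0,0,0,0],[0,0,0,0,0,0,0]]'
```

```text
t: 23.22
ee_pos: [645.2, 30.0, 249.1]
eef_rot: [2.95, -1.079, -0.01]
ft_force: [0.6, 1.9, -8.0]
grip_width: 12.0
grasp_force: 30.0
```

```bash
python3 -m crank '[[0,0,0,0.01,-0.0076,0,0],[0,0,0,0.0058,-0.0111,0,0],[0,0,0,0.0005,-0.0125,0,0],[0,0,0,-0.0048,-0.0116,0,0],[0,0,0,0,0,0,0],[0,0,0,0,0,0,0]]'
```

```text
t: 23.98
ee_pos: [655.8, -14.6, 249.1]
eef_rot: [2.947, -1.081, -0.011]
ft_force: [-2.7, 1.9, -10.9]
grip_width: 12.0
grasp_force: 29.7
```

```bash
python3 -m crank '[[0,0,0,0,0,-0.001,0.4],[0,0,0,0,0,0,0.4],[0,0,0,0,0,0.03,0.4],[0,0,-0.17,0,0,0.03,0.4],[0,0,-0.17,0.02,-0.02,0,0.4],[0,0,-0.17,0.02,-0.02,0,0.4],[0.148,0.06,0,0.02,-0.02,0,0.4],[0.148,0.06,0,0.015,-0.016,0,0.5]]'
python3 -m crank '[[0.148,0.06,0,0,-0.01,-0.02,0.6],[0.148,0.06,0,0,0,-0.045,0.6],[0.148,0.06,0,0,0,-0.05,0.6],[0.148,0.06,0,0,0,-0.05,0.6],[0,0,0,0,0.01,-0.05,0.6],[0,0,0,0,0.01,-0.006,0.6],[0,0,0,0,0,0,0.6],[0,0,0,0,0,0,0.6]]'
python3 look.py v3
python3 - <<'E'
import cv2,numpy as np
# compare v2 and v3: column profiles, tick/clip/pointer
for n in('v2','v3'):
    a=cv2.imread(f'pics/{n}.png');print(n)
    # dark mask rows per column left of strip
    m=a.max(2).astype(int)
    for y in range(95,150): print(y,' '.join('%3d'%v for v in m[y,272:334:2]))
E
```

```text
t: 24.98
ee_pos: [734.8, -89.7, 313.2]
eef_rot: [-2.415, 1.667, 0.395]
ft_force: [0.6, -0.3, -0.0]
grip_width: 42.7
grasp_force: 0.0
t: 25.98
ee_pos: [735.2, -79.3, 94.0]
eef_rot: [-1.987, 1.368, 1.042]
ft_force: [0.3, 0.1, -0.0]
grip_width: 51.5
grasp_force: 0.0
[ 792.977 -223.704  120.572] [734.9116660234519, -79.72571620831734, 93.51718180904692] [ 0.32  1.13  0.02  0.92 -0.7   1.78 -2.35]
clip expected rot 304.25928765289456 90.41864263590219
crop0 244 35
v2
95  30  31  21  68  77  76  70  75  79  73  76  73  74  74  73  76  80  79  72  76  77  75  77  80  76  75  76  77  78  76  77
96  32  36  26  67  76  76  74  76  78  75  73  74  67  74  74  76  76  80  77  76  76  77  77  75  77  78  80  76  78  78  78
97  31  35  30  68  77  77  78  72  76  75  70  77  71  70  73  80  76  77  79  82  82  81  80  78  71  72  73  78  79  73  75
98  27  29  22  69  79  75  72  74  78  76  72  72  76  77  72  75  79  82  51  51  43  69  75  79  71  75  77  76  76  76  76
99  33  31  31  70  83  76  73  76  76  78  70  76  72  72  75  83  80  84  20   9  17  71  79  76  76  81  73  75  78  76  7
[... 12739 characters left out ...]
  16  24  35  55  75  76  75  77  76  72  72  68  74  69  71
145  27  88  97  93  88  89  89  87  90  89  85  80  75  79  77  33  53  57  55  72  76  76  74  78  81  77  77  77  76  71  71
146  31  85  92  92  93  86  83  88  86  87  88  75  78  77  75  63  73  67  66  72  68  73  75  77  75  79  70  68  71  75  71
147  28  88  88  88  89  91  92  88  92  85  92  83  79  70  76  69  73  66  74  66  75  73  77  78  78  73  80  76  78  75  75
148  31  75  90  84  89  88  89  87  91  89  92  83  76  75  73  72  65  66  67  69  79  75  72  81  80  75  80  77  72  74  71
149  28  71  87  89  86  89  90  87  86  87  91  79  77  75  77  68  67  72  65  66  76  72  74  77  70  75  74  67  72  69  66
```

At camera level, the clip's top edge is at row 98.3 and the pointer tip, inferred from its arm at 96.0–103.6, is at about row 99.3. That puts it 0.4–0.5 mm low, so about 18–20° more of clockwise turn is needed.

```bash
python3 -m crank '[[0,0,0,0,-0.01,0.055,0.5],[0,0,0,0,-0.01,0.055,0.5],[0,0,0,0,0,0.055,0.5],[-0.148,-0.06,0,0,0,0.05,0.5],[-0.148,-0.06,0,-0.01,0.015,0,0.5],[-0.148,-0.06,0,-0.02,0.02,0,0.5],[-0.148,-0.06,0,-0.02,0.02,0,0.5],[-0.148,-0.06,0,-0.02,0.02,0,0.5]]'
python3 -m crank '[[-0.148,-0.06,0,-0.009,0.01,0,0.5],[0,0,0.17,0,0,0,0.5],[0,0,0.17,0,0,0,0.5],[0,0,0.17,0,0,0,0.5],[0,0,0,0,0,0,0.5],[0,0,0,0,0,0,0.5]]'
```

```text
t: 27.02
ee_pos: [662.6, -24.0, 308.2]
eef_rot: [-2.503, 1.733, 0.194]
ft_force: [-1.0, 0.8, 0.3]
grip_width: 43.0
grasp_force: 0.0
t: 27.78
ee_pos: [653.5, -14.4, 304.9]
eef_rot: [-2.948, 1.084, 0.003]
ft_force: [0.0, 0.4, 0.3]
grip_width: 42.8
grasp_force: 0.0
```

```bash
python3 -m crank '[[0,0,0,0.0023,0,-0.02,0.5],[0,0,0,0,0,-0.02,0.5],[0,0,0,0,0,-0.013,0.4],[0,0,0,0,0,0,0.2],[0,0,0,0,0,0,0],[0,0,0,0,0,0,0],[0,0,0,0,0,0,0],[0,0,0,0,0,0,0]]'
```

```text
t: 28.78
ee_pos: [654.5, -13.6, 248.3]
eef_rot: [2.949, -1.079, -0.012]
ft_force: [2.3, 2.6, -12.9]
grip_width: 11.8
grasp_force: 29.3
```

```bash
python3 -m crank '[[0,0,0,-0.003,-0.0035,0.001,0],[0,0,0,-0.0033,-0.0033,0,0],[0,0,0,0,0,0,0],[0,0,0,0,0,0,0]]'
```

```text
t: 29.28
ee_pos: [646.4, -20.6, 248.5]
eef_rot: [2.948, -1.079, -0.018]
ft_force: [-2.4, 4.7, -21.9]
grip_width: 12.0
grasp_force: 29.2
```

```bash
python3 -m crank '[[0,0,0,0,0,-0.002,0.4],[0,0,0,0,0,0,0.4],[0,0,0,0,0,0.032,0.4],[0,0,-0.17,0,0,0.03,0.4],[0,0,-0.17,0.02,-0.017,0,0.4],[0,0,-0.17,0.023,-0.018,0,0.4],[0.148,0.06,0,0.023,-0.018,0,0.4],[0.148,0.06,0,0.02,-0.016,0,0.5]]'
python3 -m crank '[[0.148,0.06,0,0,-0.01,-0.02,0.6],[0.148,0.06,0,0,0,-0.045,0.6],[0.148,0.06,0,0,0,-0.05,0.6],[0.148,0.06,0,0,0,-0.05,0.6],[0,0,0,0,0.01,-0.05,0.6],[0,0,0,0,0.01,-0.01,0.6],[0,0,0,0,0,0,0.6],[0,0,0,0,0,0,0.6]]'
python3 look.py v4
```

```text
t: 30.28
ee_pos: [738.6, -91.0, 318.2]
eef_rot: [-2.415, 1.666, 0.389]
ft_force: [0.1, 0.6, 0.1]
grip_width: 42.8
grasp_force: 0.0
t: 31.28
ee_pos: [738.4, -80.4, 92.2]
eef_rot: [-1.987, 1.368, 1.042]
ft_force: [-0.8, 0.6, 0.6]
grip_width: 51.5
grasp_force: 0.0
[ 796.075 -224.715  118.863] [738.0002895353368, -80.6783174823011, 91.6865459176059] [ 0.34  1.13 -0.02  0.9  -0.67  1.78 -2.36]
clip expected rot 299.642894215355 87.10407305582305
crop0 239 32
```

View pics/v4c.png

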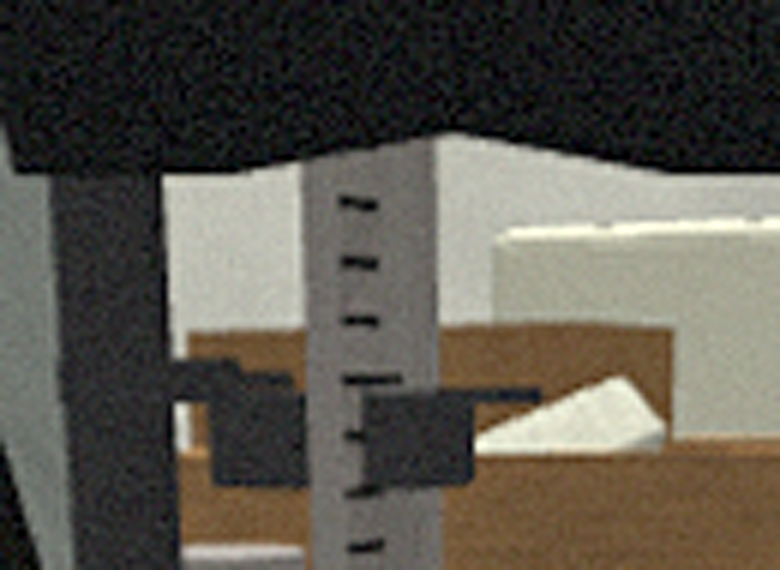

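The picture shows the tip at (240–295, 373–389) against the clip's top at about y≈390, so it may be slightly high. I'll read off the exact profiles.

```bash
python3 - <<'E'
import cv2,numpy as np
a=cv2.imread('pics/v4.png').max(2).astype(int)
print('    ',' '.join('%3d'%x for x in range(268,322,2)))
for y in range(88,116): print(y,' ',' '.join('%3d'%v for v in a[y,268:322:2]))
E
```

```text
268 270 272 274 276 278 280 282 284 286 288 290 292 294 296 298 300 302 304 306 308 310 312 314 316 318 320
88   123  83  70  67  69  72  70  73  66  72  70  74  75  77  76  73  77  69  73  73  72  68  74  73  71  74  71
89   123  87  76  75  71  70  75  72  73  74  71  74  74  74  73  74  71  72  75  73  69  74  72  76  76  77  69
90   126  89  80  76  76  80  72  70  68  75  76  79  70  75  71  75  72  72  76  75  71  73  73  79  77  75  72
91    94  70  58  56  50  58  74  71  74  74  77  76  78  75  72  69  74  67  74  78  73  72  74  80  76  76  79
92    35  35  32  34  23  40  77  77  74  74  76  70  75  74  74  78  71  69  71  72  70  72  75  78  75  75  71
93    28  30  38  27  25  28  68  62  61  62  74  77  68  74  77  76  83  77  78  77  72  68  70  78  74  73  72
94    26  32  30  31  34  26  37  33  41  34  76  80  77  76  47  44  48  49  45  74  71  67  76  74  77  77  72
95    33  29  28  29  36  32  35  34  23  29  68  74  74  75  27  12   8  11  28  64  75  70  77  84  76  80  81
96    35  29  35  29  34  30  30  37  33  33  62  73  74  76  55  56  44  57  63  67  63
[... 1487 characters left out ...]
  30  31  70  68
110    45  77  79  42  31  24  30  35  30  28  35  52  77  77  80  75  29  33  31  38  38  35  27  28  32  66  82
111    51  82  78  41  38  30  34  29  34  35  31  45  75  74  78  75  36  29  31  30  31  29  34  35  31  73  79
112    38  77  77  51  32  16  28  33  22  29  34  43  75  71  80  71  33  30  25  36  26  27  29  28  30  78  76
113    36  83  80  69  66  68  57  56  51  57  38  61  79  78  65  39   9  28  49  48  50  52  60  72  74  79  78
114    36  72  74  80  85  82  76  73  74  66  73  79  73  75  48  24  21  43  70  65  74  73  75  81  79  72  79
115    35  78  75  73  77  74  83  78  74  79  78  77  75  72  66  59  61  61  68  67  73  75  80  77  76  77  73
```

The clip's true top edge is at about row 97.3 and the tip centre at 95.1, so the tip is now about 0.9 mm high. What I read as the edge in the last check was the tip's own top, so the pointer was already level there, at wheel angle −38.6°. I'll redo it properly: go well below again anticlockwise, then come up clockwise and stop at about −36°.

```bash
python3 -m crank '[[0,0,0,0,-0.01,0.055,0.5],[0,0,0,0,-0.01,0.055,0.5],[0,0,0,0,0,0.055,0.5],[-0.148,-0.06,0,0,0,0.05,0.5],[-0.148,-0.06,0,-0.015,0.015,0,0.5],[-0.148,-0.06,0,-0.022,0.02,0,0.5],[-0.148,-0.06,0,-0.022,0.02,0,0.5],[-0.148,-0.06,0,-0.022,0.018,0,0.5]]'
python3 -m crank '[[-0.148,-0.06,0,-0.012,0.006,0,0.5],[0,0,0.17,0,0,0,0.5],[0,0,0.17,0,0,0,0.5],[0,0,0.17,0,0,0,0.5],[0,0,0,0,0,0,0.5],[0,0,0,0,0,0,0.5]]'
python3 - <<'E'
from h import *
p=camera_params('wrist');w=read_camera('wrist');print(arm.sense()['ee_pos'])
n,l,st,c=cv2.connectedComponentsWithStats((w.max(2)<60).astype(np.uint8))
for i in range(1,n):
    if 300<st[i,4]<3000: print(st[i],c[i].round(1),onz(p,c[i],262).round(1))
for a0,s,n in((-61.5,30,16),(58.5,-30,16)):
    a=np.radians(a0+s*np.arange(n+1));P=29*np.c_[np.cos(a),np.sin(a)];print(np.round(np.diff(P,axis=0),1).tolist())
E
```

```text
t: 32.33
ee_pos: [654.5, -26.4, 306.3]
eef_rot: [-2.503, 1.733, 0.194]
ft_force: [0.2, 0.5, 0.3]
grip_width: 42.4
grasp_force: 0.0
t: 33.08
ee_pos: [642.5, -21.2, 303.0]
eef_rot: [-2.948, 1.084, 0.003]
ft_force: [-0.0, -1.0, -0.3]
grip_width: 42.9
grasp_force: 0.0
[642.42709509 -21.16301905 302.39273682]
[ 403  155   59   52 2350] [432.3 179.8] [647.  -89.4 262. ]
[ 48 198  26  41 336] [ 61.7 220.5] [746.6  57.8 262. ]
[ 287  243   34   73 1727] [305.3 279.7] [647.9 -11.4 262. ]
[575 247  65  11 593] [607.7 252.1] [ 562.5 -134.2  262. ]
[[10.9, 10.3], [4.3, 14.4], [-3.5, 14.6], [-10.3, 10.9], [-14.4, 4.3], [-14.6, -3.5], [-10.9, -10.3], [-4.3, -14.4], [3.5, -14.6], [10.3, -10.9], [14.4, -4.3], [14.6, 3.5], [10.9, 10.3], [4.3, 14.4], [-3.5, 14.6], [-10.3, 10.9]]
[[10.3, -10.9], [3.5, -14.6], [-4.3, -14.4], [-10.9, -10.3], [-14.6, -3.5], [-14.4, 4.3], [-10.3, 10.9], [-3.5, 14.6], [4.3, 14.4], [10.9, 10.3], [14.6, 3.5], [14.4, -4.3], [10.3, -10.9], [3.5, -14.6], [-4.3, -14.4], [-10.9, -10.3]]
```

```bash
python3 -m crank '[[0,0,0,0.004,0.0005,-0.02,0.5],[0,0,0,0,0,-0.02,0.5],[0,0,0,0,0,-0.011,0.4],[0,0,0,0,0,0,0.2],[0,0,0,0,0,0,0],[0,0,0,0,0,0,0],[0,0,0,0,0,0,0]]'
```

```text
t: 34.0
ee_pos: [645.3, -19.1, 248.5]
eef_rot: [-2.951, 1.078, 0.012]
ft_force: [1.6, 4.5, -11.1]
grip_width: 11.8
grasp_force: 29.5
```

```bash
python3 -m crank '[[0,0,0,0.0114,0.0093,-0.001,0],[0,0,0,0.0043,0.0144,0,0],[0,0,0,-0.0035,0.0146,0,0],[0,0,0,-0.0103,0.0109,0,0],[0,0,0,-0.0144,0.0043,0,0],[0,0,0,-0.0146,-0.0035,0,0],[0,0,0,-0.0109,-0.0103,0,0],[0,0,0,-0.0043,-0.0144,0,0]]'
python3 -m crank '[[0,0,0,0.0035,-0.0146,0,0],[0,0,0,0.0103,-0.0109,0,0],[0,0,0,0.0144,-0.0043,0,0],[0,0,0,0.0146,0.0035,0,0],[0,0,0,0.0109,0.0103,0,0],[0,0,0,0.0043,0.0144,0,0],[0,0,0,-0.0035,0.0146,0,0],[0,0,0,-0.0103,0.0109,0,0]]'
python3 -m crank '[[0,0,0,0,0,0,0]]'
```

```text
t: 35.0
ee_pos: [601.5, 4.7, 248.6]
eef_rot: [2.95, -1.078, -0.013]
ft_force: [1.4, 2.6, -13.8]
grip_width: 12.1
grasp_force: 29.4
t: 36.0
ee_pos: [651.7, 25.7, 248.6]
eef_rot: [-2.948, 1.085, -0.006]
ft_force: [5.7, -0.2, -14.6]
grip_width: 11.8
grasp_force: 29.7
t: 36.12
ee_pos: [648.4, 28.7, 248.6]
eef_rot: [2.95, -1.08, -0.007]
ft_force: [1.6, 1.5, -13.0]
grip_width: 11.9
grasp_force: 29.9
```

```bash
python3 -m crank '[[0,0,0,0.0103,-0.0109,0,0],[0,0,0,0.0035,-0.0146,0,0],[0,0,0,-0.0043,-0.0144,0,0],[0,0,0,-0.0109,-0.0103,0,0],[0,0,0,-0.0146,-0.0035,0,0],[0,0,0,-0.0144,0.0043,0,0],[0,0,0,-0.0103,0.0109,0,0],[0,0,0,-0.0035,0.0146,0,0]]'
python3 -m crank '[[0,0,0,0.0043,0.0144,0,0],[0,0,0,0.0109,0.0103,0,0],[0,0,0,0.0146,0.0035,0,0],[0,0,0,0.0144,-0.0043,0,0],[0,0,0,0.0103,-0.0109,0,0],[0,0,0,0.0035,-0.0146,0,0],[0,0,0,-0.0025,-0.009,0,0],[0,0,0,0,0,0,0]]'
python3 -m crank '[[0,0,0,0,0,0,0]]'
```

```text
t: 37.12
ee_pos: [602.0, 1.2, 248.6]
eef_rot: [2.942, -1.083, -0.011]
ft_force: [-1.7, -3.4, -13.6]
grip_width: 12.0
grasp_force: 30.1
t: 38.12
ee_pos: [657.6, -4.7, 248.5]
eef_rot: [-2.949, 1.08, 0.018]
ft_force: [-8.2, 3.0, -11.1]
grip_width: 12.2
grasp_force: 30.4
t: 38.25
ee_pos: [657.8, -4.3, 248.6]
eef_rot: [-2.95, 1.079, 0.017]
ft_force: [-7.6, 3.4, -10.5]
grip_width: 12.2
grasp_force: 30.4
```

```bash
python3 -m crank '[[0,0,0,-0.002,-0.007,0,0],[0,0,0,0,0,0,0],[0,0,0,0,0,0,0]]'
```

```text
t: 38.62
ee_pos: [655.6, -8.9, 248.6]
eef_rot: [-2.949, 1.076, 0.019]
ft_force: [-7.8, 5.2, -9.9]
grip_width: 12.1
grasp_force: 30.5
```

```bash
python3 -m crank '[[0,0,0,-0.002,-0.003,0,0],[0,0,0,0,0,0,0],[0,0,0,0,0,0,0]]'
```

```text
t: 39.0
ee_pos: [654.4, -10.7, 248.6]
eef_rot: [-2.948, 1.073, 0.017]
ft_force: [-5.5, 6.0, -10.9]
grip_width: 12.0
grasp_force: 30.3
```

```bash
python3 -m crank '[[0,0,0,0,0,0,0.4],[0,0,0,0,0,0,0.4],[0,0,0,0,0,0.03,0.4],[0,0,-0.17,0.01,0,0.03,0.4],[0,0,-0.17,0.02,-0.015,0,0.4],[0,0,-0.17,0.02,-0.015,0,0.4],[0.148,0.06,0,0.02,-0.017,0,0.4],[0.148,0.06,0,0.01,-0.015,0,0.5]]'
python3 -m crank '[[0.148,0.06,0,0,-0.01,-0.02,0.6],[0.148,0.06,0,0,0,-0.045,0.6],[0.148,0.06,0,0,0,-0.05,0.6],[0.148,0.06,0,0,0,-0.05,0.6],[0,0,0,0,0.005,-0.05,0.6],[0,0,0,0,0,-0.01,0.6],[0,0,0,0,0,0,0.6]]'
python3 look.py v5
python3 - <<'E'
import cv2,numpy as np
a=cv2.imread('pics/v5.png').max(2).astype(int)
print('    ',' '.join('%3d'%x for x in range(264,322,2)))
for y in range(84,118): print(y,' ',' '.join('%3d'%v for v in a[y,264:322:2]))
E
```

```text
t: 40.0
ee_pos: [738.9, -78.7, 313.9]
eef_rot: [-2.414, 1.667, 0.392]
ft_force: [0.7, 0.2, 0.3]
grip_width: 42.7
grasp_force: 0.0
t: 40.88
ee_pos: [737.4, -83.5, 86.8]
eef_rot: [-1.984, 1.37, 1.047]
ft_force: [0.6, -0.4, 0.3]
grip_width: 51.1
grasp_force: 0.0
[ 795.023 -227.939  112.911] [738.2529687288854, -83.42106921150096, 88.82338699190655] [ 0.35  1.14 -0.06  0.9  -0.64  1.78 -2.37]
clip expected rot 302.77569761363173 77.13728927509692
crop0 242 22
     264 266 268 270 272 274 276 278 280 282 284 286 288 290 292 294 296 298 300 302 304 306 308 310 312 314 316 318 320
84    32  30  32  29  25  34  27  27  20  97 103 119 120 114 138  75  74  79  45  52  51  49  48  76  76  69 134 130 128
85    27  31  29  33  31  32  31  36  26  48  49  69  69  71 140  72  72  77   0  13   7  17   1  73  73  66 119 115 102
86    38  31  31  27  34  20  28  24  30  30  21  19  23  28 112  71  73  80  55  55  53  47  53  75  74  64  73  68  63
87    33  35  36  32  26  29  34  37  32  26  24  29  28  34  57  74  71  74  71  57  55  55  51  53  49  45  33  32  31
88    25  35  35  35  34  40  29  2
[... 2912 characters left out ...]
81  76  76  74  76  73  78  74  83  81  75  75  55  46  43  61  70  72  75  67  82  77  80
113    33  33  28  24  72  77  73  77  73  79  76  73  79  76  79  76  73  74  44  13   9  57  67  67  71  71  82  72  73
114    30  33  26  27  73  71  80  80  80  74  81  77  80  79  82  79  76  74  60  57  59  65  67  70  71  77  81  75  74
115    27  28  38  37  67  79  78  77  76  72  79  75  78  74  81  81  81  76  69  69  74  64  68  71  68  74  77  77  75
116    32  30  31  35  63  82  74  73  71  76  78  77  80  76  78  80  71  76  73  65  69  66  66  67  68  73  76  76  75
117    27  30  24  31  62  75  73  70  76  77  78  77  80  77  76  79  76  78  68  67  71  65  66  67  69  74  75  79  77
```

Tip top is at row 85.4, so its centre is at about 86.9. The clip edge is at 87.2–87.5, so the pointer is level to within about 0.25 mm, reached from below. Next is the lever: close the gripper, tilt it back clear of the top plate, and go over the grip.

```bash
python3 -m crank '[[0,0,0,0,-0.01,0.057,0.3],[0,0,0,0,-0.01,0.057,0.1],[0,0,0,0,0,0.057,0],[-0.148,-0.06,0,0,0,0.055,0],[-0.148,-0.06,0,-0.02,0.01,0,0],[-0.148,-0.06,0,-0.03,0.01,0,0],[-0.148,-0.06,0,-0.03,0.01,0,0],[-0.148,-0.06,0,-0.035,0.01,0,0]]'
python3 -m crank '[[-0.148,-0.06,0,-0.035,0.01,0,0],[0,-0.175,0,-0.035,0.01,0,0],[0,-0.175,0,-0.035,0.009,0,0],[0,0,0,0,0,0,0],[0,0,0,0,0,0,0]]'
python3 - <<'E'
from h import *
s=arm.sense();print(s['ee_pos'],s['q'],s['ft_force'])
p=camera_params('top');t=read_camera('top').astype(int);sc=read_camera('scene')
cv2.imwrite('pics/scene5.png',sc)
ps=camera_params('scene');print('exp tip px scene',proj(ps,(513,-24,170)),'tcp',proj(ps,s['ee_pos']))
E
```

```text
t: 41.92
ee_pos: [621.6, -61.7, 317.9]
eef_rot: [-2.503, 1.73, 0.187]
ft_force: [0.8, 0.9, 1.3]
grip_width: 0.2
grasp_force: 0.0
t: 42.55
ee_pos: [515.8, -33.3, 315.1]
eef_rot: [-2.389, 1.653, -0.427]
ft_force: [1.6, 0.2, -0.1]
grip_width: -0.0
grasp_force: 0.0
[515.83352492 -33.30703919 315.10984494] [-1.21778715e-02 -1.54286718e-01 -3.94959430e-03  2.06238296e+00
  1.43281024e-03  8.77235042e-01 -2.79859351e+00] [ 1.59998689  0.2405444  -0.12440502]
exp tip px scene [297.56450136 240.73521881] tcp [291.89488325 191.59270505]
```

```bash
python3 -m crank '[[0,0,0.15,0.001,0.004,-0.04,0],[0,0,0.15,0.001,0.0045,-0.04,0],[0,0,0,0,0,-0.035,0],[0,0,0,0,0,-0.01,0],[0,0,0,0,0,0,0]]'
python3 -m crank '[[0,0,0,0,0,-0.006,0],[0,0,0,0,0,-0.006,0],[0,0,0,0,0,-0.006,0]]'
```

```text
t: 43.28
ee_pos: [519.7, -25.3, 186.2]
eef_rot: [-2.585, 1.266, -0.366]
ft_force: [0.3, -0.6, -0.1]
grip_width: -0.1
grasp_force: 0.0
t: 43.65
ee_pos: [514.9, -24.5, 167.7]
eef_rot: [-2.588, 1.266, -0.354]
ft_force: [-12.2, 0.9, 12.4]
grip_width: 0.0
grasp_force: 7.0
```

```bash
python3 -m crank '[[0,0,0,-0.005,0,0,0],[0,0,0,0,0,0,0]]'
```

```text
t: 43.9
ee_pos: [512.6, -25.3, 167.6]
eef_rot: [-2.585, 1.266, -0.365]
ft_force: [-0.5, -0.3, 1.1]
grip_width: -0.0
grasp_force: 0.3
```

```bash
python3 -m crank '[[0,0,0,-0.0015,0,-0.004,0],[0,0,0,-0.0015,0,-0.004,0],[0,0,0,-0.0015,0,-0.004,0],[0,0,0,-0.001,0,-0.004,0]]'; python3 -m crank '[[0,0,0,-0.001,0,-0.004,0],[0,0,0,-0.001,0,-0.004,0],[0,0,0,-0.001,0,-0.004,0]]'
```

```text
t: 44.4
ee_pos: [506.2, -24.5, 151.2]
eef_rot: [-2.586, 1.266, -0.36]
ft_force: [-5.6, 1.1, 7.3]
grip_width: -0.1
grasp_force: 3.8
t: 44.78
ee_pos: [502.9, -24.1, 138.8]
eef_rot: [-2.586, 1.266, -0.359]
ft_force: [-3.5, 1.6, 4.8]
grip_width: 0.4
grasp_force: 3.1
```

```bash
for i in 1 2; do :; done; python3 -m crank '[[0,0,0,0,0,-0.003,0],[0,0,0,0,0,-0.003,0],[0,0,0,0,0,-0.002,0]]'; python3 -m crank '[[0,0,0,0.0005,0,-0.003,0],[0,0,0,0.0005,0,-0.002,0]]'
```

```text
t: 45.15
ee_pos: [503.4, -24.8, 130.7]
eef_rot: [-2.586, 1.266, -0.362]
ft_force: [-4.4, 1.5, 5.0]
grip_width: 0.3
grasp_force: 2.5
t: 45.4
ee_pos: [504.7, -25.4, 125.7]
eef_rot: [-2.586, 1.267, -0.363]
ft_force: [-4.1, 0.7, 3.6]
grip_width: 0.1
grasp_force: 2.4
```

```bash
python3 -m crank '[[0,0,0,0.0005,0,-0.002,0],[0,0,0,0,0,-0.002,0]]'
```

```text
t: 45.65
ee_pos: [505.3, -25.5, 121.8]
eef_rot: [-2.586, 1.267, -0.364]
ft_force: [-4.4, 0.9, 3.2]
grip_width: -0.2
grasp_force: 2.3
```

```bash
python3 -m crank '[[0,0,0,0,0,-0.002,0],[0,0,0,0,0,-0.002,0]]'
```

```text
t: 45.9
ee_pos: [505.4, -25.5, 117.9]
eef_rot: [-2.585, 1.267, -0.364]
ft_force: [-2.9, 0.2, 4.4]
grip_width: -0.0
grasp_force: 2.2
```

```bash
python3 -m crank '[[0,0,0,0,0,-0.002,0],[0,0,0,0,0,-0.002,0]]'
```

```text
t: 46.15
ee_pos: [505.6, -25.5, 114.0]
eef_rot: [-2.585, 1.267, -0.364]
ft_force: [-4.1, -0.3, 4.4]
grip_width: -0.4
grasp_force: 2.1
```

```bash
python3 -m crank '[[0,0,0,0,0,-0.002,0],[0,0,0,0,0,-0.002,0]]'
```

```text
t: 46.4
ee_pos: [505.9, -25.5, 110.2]
eef_rot: [-2.585, 1.267, -0.365]
ft_force: [-3.6, -0.8, 3.0]
grip_width: -0.2
grasp_force: 2.1
```

```bash
python3 -m crank '[[0,0,0,0,0,-0.002,0],[0,0,0,0,0,-0.002,0]]'
```

```text
t: 46.65
ee_pos: [506.4, -25.6, 106.6]
eef_rot: [-2.584, 1.267, -0.366]
ft_force: [-4.5, -0.6, 7.6]
grip_width: 0.0
grasp_force: 3.8
```

```bash
python3 -m crank '[[0,0,0,0,0,-0.002,0],[0,0,0,0,0,-0.001,0]]'
```

```text
t: 46.9
ee_pos: [506.8, -25.7, 104.1]
eef_rot: [-2.584, 1.267, -0.367]
ft_force: [-5.4, -1.2, 8.7]
grip_width: -0.1
grasp_force: 5.2
```

```bash
python3 -m crank '[[0,0,0,0,0,-0.0015,0],[0,0,0,0,0,-0.0015,0]]'
```

```text
t: 47.15
ee_pos: [507.3, -25.8, 101.7]
eef_rot: [-2.583, 1.267, -0.369]
ft_force: [-6.8, -1.1, 12.2]
grip_width: 0.0
grasp_force: 7.0
```

```bash
python3 -m crank '[[0,0,0,0,0,-0.0012,0],[0,0,0,0,0,-0.0005,0],[0,0,0,0,0,0,0]]'
```

```text
t: 47.52
ee_pos: [507.5, -25.8, 100.4]
eef_rot: [-2.583, 1.267, -0.37]
ft_force: [-6.8, -0.8, 13.1]
grip_width: -0.0
grasp_force: 7.2
```

```bash
python3 -m crank '[[0,0,0,0,0,-0.0008,0],[0,0,0,0,0,0,0]]'; python3 -m crank '[[0,0,0,0,0,0.004,0],[0,0,0,0,0,0.02,0],[0,0,0,-0.005,0,0.04,0],[0,0,0,-0.01,0,0.05,0],[0,0,0,-0.01,0,0.05,0],[0,0,0,-0.01,0,0.05,0]]'
```

```text
t: 47.78
ee_pos: [507.7, -25.8, 99.8]
eef_rot: [-2.583, 1.266, -0.37]
ft_force: [-7.0, -1.2, 14.2]
grip_width: -0.4
grasp_force: 7.7
t: 48.52
ee_pos: [470.6, -25.2, 313.3]
eef_rot: [-2.585, 1.266, -0.366]
ft_force: [1.0, 0.6, 0.0]
grip_width: 0.0
grasp_force: 0.0
```

```bash
python3 - <<'E'
from h import *
s=read_camera('scene');ps=camera_params('scene')
for n,z in(('down',95),('up',170)):
    x=510 if n=='down' else 515
    u,v=proj(ps,(x,-25,z)).astype(int);print(n,(u,v),s[v-2:v+3,u-2:u+3].max(2).mean().round(),cv2.imread('pics/scene0.png')[v-2:v+3,u-2:u+3].max(2).mean().round())
E
```

```text
down (np.int64(297), np.int64(263)) 60.0 128.0
up (np.int64(297), np.int64(241)) 138.0 58.0
```

The lever is down and stays there, and the robot is clear of everything, so I'm handing in.

```bash
python3 -c "
from station import job
print(job.finish_job())"
```

```text
the job is handed in; nothing more can be done
None
```

The job is handed in at about 49 s: the pointer came up from below to about 0.25 mm above the clip's top edge (last measured before locking), after one overshoot of roughly 0.9 mm that I redid from well below, and the lever is nipped at about 14–16 N and stayed down when released.

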